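# Build up the filter unit on the empty stand

## Task

Put the filter unit together on the empty stand so that it looks like the finished one on the other stand: first set the steel base down over the stand's pin, then lay the bronze disc in the base's rim, then stand the tall funnel on the base around the disc, and last close the funnel with the lid, knob up. Each part must be upright and fully home, and the whole left standing by itself. Leave the short funnel and the small glass dish where they are.

Things in the scene. Friction and masses are not known exactly. Their poses are not given: they have to be found in the camera images.
- stand: The empty stand, fixed: aluminium block 100 x 100 mm, 40 mm high. Origin: centre of its underside on the bench; z up. A dark steel pin rises 14 mm from the centre of its top, 22 mm thick, its upper 10 mm tapering to 16 mm. A hose nozzle (12 mm thick, 30 mm long) sticks out of its +x side, a small tap knob out of its -x side.
- done_unit: The finished example, fixed, not to be taken apart: an equal stand that already carries base, tall funnel and lid, 178 mm high in all. Origin: centre of the stand's underside on the bench; z up.
- base: The base: loose steel cylinder 58 mm wide, 30 mm high, plus a rim on top 6 mm high (outside 46 mm, inside 38 mm); 36 mm in all, 0.22 kg. Underneath, unseen, a central socket 28 mm wide, 20 mm deep takes the pin. Stands upright; origin: centre of underside, z up. Home: underside on the stand's top, 40 mm above the stand's origin.
- disc: The support disc: loose sintered bronze disc (brass-coloured) 34 mm wide, 18 mm thick, lower edge bevelled, top dotted with dark holes; 0.04 kg. Lies flat; origin: centre of underside, z up. Home: inside the base's rim, underside 30 mm above the base's underside, so that it stands 12 mm out of the rim.
- funnel: The tall funnel: loose straight steel tube open at both ends, 58 mm outside, 51 mm inside, 80 mm high; about 0.16 kg. Stands upright; origin: centre of its lower end; z up. Home: around the base's rim, its lower end on the base's shoulder, 30 mm above the base's underside.
- lid: The lid: loose, grey plastic, knob up. From below: tapered plug 8 mm high (38 to 45 mm wide), round plate 58 mm wide, 6 mm thick, round knob 22 mm wide, 22 mm high; 36 mm in all, 0.05 kg. Rests on its plug; origin: centre of the plug's underside, z up. Home: plug in the funnel's mouth, plate on its upper end: origin 72 mm above the funnel's lower end.
- short_funnel: The short funnel, not wanted and to be left in place: loose steel tube like the tall one (58 mm outside, 51 mm inside) but only 45 mm high. Origin: centre of its lower end; z up.
- petri: A small closed empty dish of pale glass, a low flat disc to look at, to be left in place: loose, 62 mm in diameter, about 17 mm high. Origin: centre of its underside; z up.
There are look-alikes about, which are no part of the job. Of the things that look like the petri, the larger one is meant. What is shaped like the lid but red is not meant.

How it is judged (in metres and radians):
On the way, in this order (a step that is already met when the one before it is completed fails the run):
1. the base stands down on the empty stand (horizontal distance between base and stand below 0.007 m and z of base in the frame of stand between 0.037 and 0.043 m and angle between base's own z axis and vertical below 0.08 rad), for 0.2 s.
2. the disc lies in the base (all of step 1 and horizontal distance between disc and base below 0.007 m and z of disc in the frame of base between 0.027 and 0.033 m and angle between disc's own z axis and vertical below 0.08 rad), for 0.2 s.
3. the tall funnel stands on the base, over the disc (all of step 2 and horizontal distance between funnel and base below 0.007 m and z of funnel in the frame of base between 0.027 and 0.033 m and angle between funnel's own z axis and vertical below 0.08 rad), for 0.2 s.
4. the lid is in the funnel's mouth (all of step 3 and horizontal distance between lid and funnel below 0.008 m and z of lid in the frame of funnel between 0.069 and 0.075 m and angle between lid's own z axis and vertical below 0.08 rad), for 0.2 s.
At the end, for the whole second after the job is handed in: Base on the stand, disc in the base, tall funnel on the base and lid in the funnel, each within 7 mm (lid 8 mm) sideways and 3 mm in height of its home, tilted less than 0.08 rad, all at rest; short funnel and glass dish within 30 mm of where they were at the start (all of step 4 and linear speed of each of base, disc, funnel, lid, short_funnel, petri below 0.02 m/s and distance of each of short_funnel, petri from where it was at the start of the episode below 0.03 m); the robot touches nothing.
It fails at once if the short funnel is moved by more than 30 mm (distance of short_funnel from where it was at the start of the episode above 0.03 m).
It fails at once if the small glass dish is moved by more than 30 mm (distance of petri from where it was at the start of the episode above 0.03 m).
It also fails if it takes over 106 s, if anything falls off the work surface, if the arm or the gripper's body presses on something with over 40 N, if the wrist force passes 120 N, or if a joint passes its speed limit or range.

## Robot

A 7-joint arm with a two-finger parallel gripper is mounted at the origin on the work surface. World frame = base frame: x ahead of the robot, y to its left, z up, the work surface at z = 0. Lengths are in mm, angles in rad, forces in N, time in s.
With the tool pointing down it reaches from about 425 to 875 mm from the base axis. Payload 8.4 kg.
Tool frame: the origin (TCP) lies at the very end of the fingers, on their centre line; the grasp point (between the pads) lies 19 mm behind it (bot.hold_point_z is the distance from the TCP to the grasp point, in mm); z points along the fingers, y is the direction in which the jaws open and shut (so a half turn about z gives the same grasp; the last joint's range is limited). The gripper opens to 87 mm and grips with 3 to 60 N. Pads are 19 mm wide; open, the fingers measure 117 mm over their backs; the gripper's body (75 mm by 190 mm) begins 51 mm behind the grasp point.
Start: joints at [-1.428, 0.333, 0.04, 1.465, -0.013, 1.343, -0.059], TCP at [155.645, 631.06, 192.146] pointing down, gripper open.
Joint ranges: [-2.58, 2.58], [-0.38, 2.09], [-1.3, 1.39], [0.25, 2.4], [-1.5, 4.64], [0.08, 2.09], [-2.65, 2.65]. Speed limits (rad/s): [2.22, 2.22, 2.79, 2.79, 3.14, 3.14, 3.14].

## Interface

Orientations are given as a unit quaternion [x, y, z, w].
In Python, from cell import monitor, get_image, camera_model, order, bot gives the robot as it stands.
- The arm moves only by the shell command python3 -m pendant 'ROWS' [OPENING] [FORCE]. ROWS is JSON, a list of rows, each an object with "travel": the shift along the tool's x, y, z in cm, a list of three; "twist": the turn, a rotation vector about the tool's x, y, z in rad, a list of three. A call has 1 to 20 rows; each row shifts and turns the pose as measured when the row begins, along the tool's axes as they then stand; what a row does not reach is not made up. A row lasts 1/8 s, in which the tool goes at most 62.5 mm and 10.7 degrees, less where a joint would pass 70% of its speed; a pose out of reach is approached as far as the arm can. A call with a gripper value outside its range is refused whole. OPENING is the closure, from 0 (fully open) to 1 (shut), set as the call begins (- or left out, the last holds). The fingers move at their own pace and stop on an object; FORCE is the grip in N (left out, the last holds). Time passes only in rows, so rows that do not move let the fingers close. It gives the time, the measured TCP pose, the force and the opening at its end, in the units of the state.
- monitor.sense(): the state, without advancing time (a new reading comes with each control period).
- get_image(name): name is "side" or "top"; returns (picture, depth): 384x512x3 uint8, red, green, blue; 384x512 float32, mm along the optical axis (not along the pixel's ray), 0 where there is no reading.
- camera_model(name): a dict with "mtx" (3x3 intrinsics, pixels), "xyz" and "attitude" of the camera in the world. Camera axes: x right, y up, looking along -z (the intrinsics and any distortion apply to the point x, -y, -z); pixel columns grow to the right and rows downward; lengths in mm; the calibration is good to about 2 mm. A picture is of the moment at which its call begins. camera_model takes no time and is no camera call.
- order.job_done(): hands the job in, once; it reports no verdict.
The state is a dict: "clock": time; "qpos": joint angles; "joint_vel": joint speeds; "effort": joint torques, N m; "tool_pos": TCP position; "eef_rot": TCP orientation; "force": force on the tool from outside, world axes, zero at the start; "ft_torque": the same for the moment, N m; "gripper_width": finger opening in mm.
Only numpy, scipy, OpenCV 4.12 (cv2) and the standard library are available. Lean on these libraries where they do the work, as an engineer would, in place of code of your own. Each camera call takes 0.05 s, during which the arm holds its last target. There are 200 camera calls.

## Working session

There is one attempt and no reset: what is moved stays moved. The work goes in short steps, Python scripts to look and compute and a shell command to move; the robot and the scene stay as the last step left them, time stands still between calls to the robot, and variables do not carry over. Pictures are saved under pics/ and viewed, about 12 in all and at most 16, crops included, and the job is handed in when it is done.

```bash
ls; mkdir -p pics; python3 - <<'E'
from cell import monitor,get_image,camera_model,bot
import cv2,numpy as np
print(monitor.sense()); print(bot.hold_point_z)
for n in("top","side"):
    im,d=get_image(n); cv2.imwrite(f"pics/{n}0.png",cv2.resize(im[...,::-1],(800,600),interpolation=cv2.INTER_CUBIC)); np.savez(f"pics/{n}0.npz",im=im,d=d)
    print(n,camera_model(n),(d==0).mean())
E
```

```text
pics
{'clock': 0.0, 'qpos': array([-1.4282065 ,  0.33389641,  0.0398614 ,  1.46626694, -0.01339527,
        1.34330885, -0.0585242 ]), 'joint_vel': array([-7.72091343e-04,  6.12280699e-04,  2.03895210e-05,  9.25333155e-05,
       -1.65202536e-03, -9.37519378e-04,  6.12695324e-04]), 'effort': array([ 1.04252103e-03, -6.56365585e+01,  1.33628089e+00, -4.03799558e+01,
       -5.95559506e-02,  4.49987710e-02,  1.77847737e-04]), 'tool_pos': array([155.5381318 , 630.58026815, 191.27063876]), 'eef_rot': array([ 1.20614780e-01,  9.92699060e-01, -8.05747398e-04, -4.26582738e-05]), 'force': array([-0.46375122, -0.11499494,  0.02892572]), 'ft_torque': array([-0.03291522,  0.03530923, -0.01992988]), 'gripper_width': 87.06322062704047}
18.700000000000003
top {'mtx': array([[377.42757648,   0.        , 253.3433129 ],
       [  0.        , 377.42757648, 186.26304125],
       [  0.        ,   0.        ,   1.        ]]), 'xyz': array([433.76623454,  -1.41992023, 910.26046459]), 'attitude': array([-0.0333652 ,  0.03807722,  0.71131319, -0.70104953])} 0.004247029622395833
side {'mtx': array([[352.02955082,   0.        , 256.37582312],
       [  0.        , 352.02955082, 195.12612829],
       [  0.        ,   0.        ,   1.        ]]), 'xyz': array([441.25042728, 465.01330312, 586.23965358]), 'attitude': array([-0.02053822,  0.35009137,  0.93503871, -0.05212314])} 0.0040130615234375
```

View pics/top0.png

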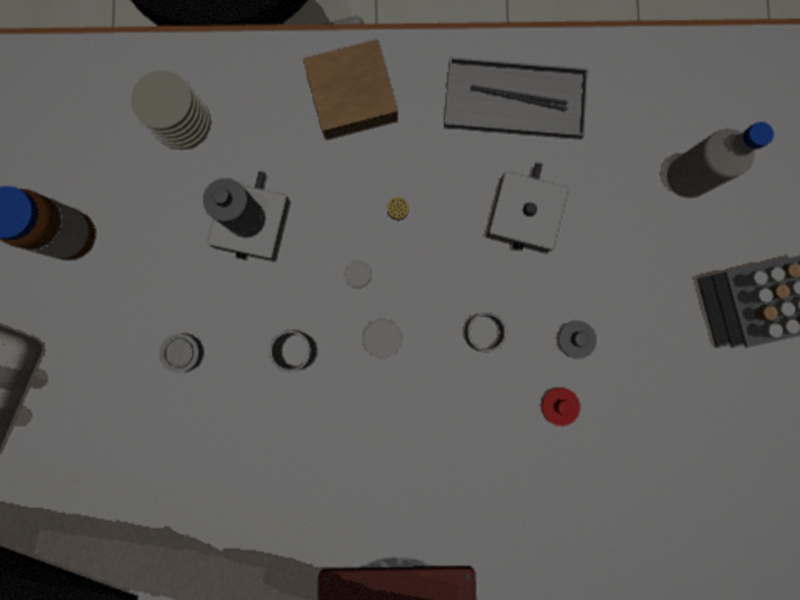

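View pics/side0.png

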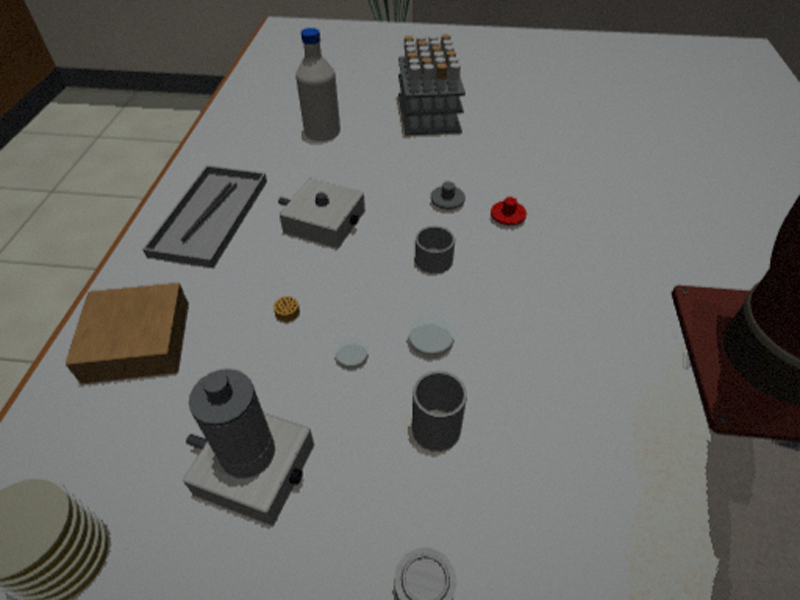

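Seen, in the 800x600 top view:
- Empty stand with pin at (530,210); finished unit at (235,210).
- Base at (181,352).
- Tall funnel at (293,350), rather than the short funnel at (484,332). The side view confirms this: the tube at (438,410) is taller than the one at (435,250).
- Lid, grey, at (577,339), rather than the red one at (561,406).
- Disc at (398,208).
- Petri, larger, at (382,338), rather than the smaller one at (358,274).

Next I measure positions and make a close crop to check the choice.

```bash
cat > h.py <<'E'
import numpy as np,cv2
from scipy.spatial.transform import Rotation as R
from cell import monitor,get_image,camera_model
def cloud(n,d):
    c=camera_model(n);K=c["mtx"];v,u=np.mgrid[:384,:512]
    p=np.stack([(u-K[0,2])/K[0,0]*d,-(v-K[1,2])/K[1,1]*d,-d],-1)
    return p@R.from_quat(c["attitude"]).as_matrix().T+c["xyz"]
def ray(n,uv,z):
    c=camera_model(n);K=c["mtx"];uv=np.atleast_2d(uv).astype(float)
    r=np.stack([(uv[:,0]-K[0,2])/K[0,0],-(uv[:,1]-K[1,2])/K[1,1],-np.ones(len(uv))],-1)@R.from_quat(c["attitude"]).as_matrix().T
    return c["xyz"]+r*((z-c["xyz"][2])/r[:,2])[:,None]
E
python3 - <<'E'
from h import *
import numpy as np
f=np.load("pics/top0.npz");im,d=f["im"],f["d"];P=cloud("top",d)
print("table z",np.median(P[230:280,200:300,2]))
S=dict(stand=(340,134),done=(150,137),base=(116,225),tall=(188,224),short=(310,212),petri=(245,216),dish2=(229,175),lid=(369,217),red=(359,260),disc=(255,133))
f2=np.load("pics/side0.npz");Q=cloud("side",f2["d"])
for k,(u,v) in S.items():
    h=34 if k in("stand","done") else 19
    p=P[v-h:v+h,u-h:u+h].reshape(-1,3);p=p[p[:,2]>6];
    zt=np.percentile(p[:,2],97);t=p[p[:,2]>zt-5]
    c,r=cv2.minEnclosingCircle(t[:,:2].astype(np.float32))
    q=Q.reshape(-1,3);q=q[(np.hypot(*(q[:,:2]-np.array(c)).T)<50)&(q[:,2]>6)]
    zq=np.percentile(q[:,2],95) if len(q)>10 else 0; tq=q[q[:,2]>zq-5] if len(q)>10 else np.zeros((1,3))
    cq,rq=cv2.minEnclosingCircle(tq[:,:2].astype(np.float32))
    print(k,"top z%.0f c %.0f %.0f r%.0f med"%(zt,*c,r),np.median(t,0).round(),"| side z%.0f c %.0f %.0f r%.0f"%(zq,*cq,rq))
cv2.imwrite("pics/crop.png",np.hstack([cv2.resize(im[195:275,90:230,::-1],(400,229)),cv2.resize(im[195:275,275:415,::-1],(400,229))]))
E
```

```text
table z 0.7342488673979801
stand top z52 c 540 -108 r151 med [ 638. -206.   55.] | side z0 c 0 0 r0
done top z178 c 537 111 r153 med [631. 212. 178.] | side z14 c 549 68 r17
base top z37 c 439 170 r171 med [435. 314.  34.] | side z81 c 436 147 r29
tall top z82 c 436 85 r86 med [434. 141.  80.] | side z80 c 435 129 r21
short top z910 c 434 -1 r0 med [434.  -1. 910.] | side z19 c 452 18 r31
petri top z20 c 453 14 r31 med [452.  13.  18.] | side z19 c 453 18 r32
dish2 top z16 c 503 29 r75 med [551.  50.  13.] | side z19 c 502 29 r49
lid top z39 c 440 -146 r145 med [ 447. -280.   37.] | side z46 c 460 -135 r30
red top z39 c 390 -132 r138 med [ 348. -251.   37.] | side z46 c 436 -135 r17
disc top z22 c 552 -5 r119 med [653. -13.  19.] | side z13 c 554 40 r15
```

View pics/crop.png

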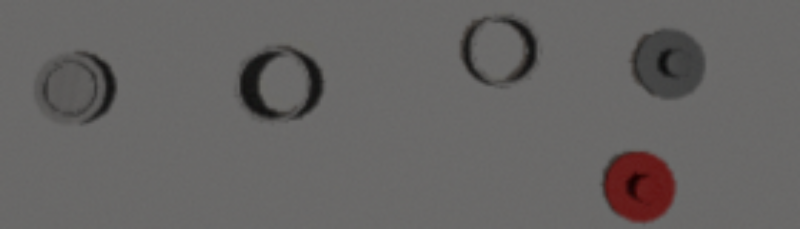

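The crop shows the base with its rim at left, the tall funnel next (deep wall), then the short funnel (shallow wall), and the grey lid above the red look-alike. I'll refit the positions with invalid depth dropped.

```bash
cat >> h.py <<'E'
def obj(P,d,guess,rad,zlo,zhi):
    q=P.reshape(-1,3)[d.reshape(-1)>0];q=q[(np.hypot(*(q[:,:2]-guess).T)<rad)&(q[:,2]>zlo)&(q[:,2]<zhi)]
    if len(q)<8:return "few"
    (c,s,a)=cv2.minAreaRect(q[:,:2].astype(np.float32));e,r=cv2.minEnclosingCircle(q[:,:2].astype(np.float32))
    return "n%d z%.1f circ(%.1f %.1f r%.1f) rect(%.1f %.1f) %s a%.0f"%(len(q),np.median(q[:,2]),*e,r,*c,np.round(s),a)
SPEC=dict(stand=((638,-206),75,36,44),pin=((638,-206),25,49,60),base=((435,314),40,32,42),tall=((434,141),45,76,85),short=((450,-140),45,41,50),petri=((453,16),50,12,25),lidplate=((447,-280),45,11,18),knob=((447,-280),30,32,42),disc=((653,-13),30,14,24))
E
python3 - <<'E'
from h import *
for n in("top","side"):
    f=np.load(f"pics/{n}0.npz");P=cloud(n,f["d"])
    for k,s in SPEC.items(): print(n,k,obj(P,f["d"],*s))
E
```

```text
top stand n1641 z41.0 circ(642.0 -209.4 r69.0) rect(642.3 -209.9) [100. 101.] a74
top pin n53 z54.1 circ(641.5 -209.4 r9.6) rect(641.0 -209.9) [17. 15.] a82
top base n133 z34.3 circ(435.8 314.4 r28.0) rect(436.6 313.4) [49. 54.] a12
top tall n133 z79.9 circ(436.2 142.8 r28.8) rect(436.1 143.0) [57. 55.] a89
top short n122 z45.5 circ(460.1 -139.9 r29.0) rect(459.8 -139.6) [56. 56.] a43
top petri n539 z17.3 circ(452.8 13.8 r30.9) rect(453.0 13.9) [59. 59.] a89
top lidplate n370 z15.0 circ(447.5 -281.6 r29.1) rect(447.4 -281.6) [56. 57.] a77
top knob n69 z37.3 circ(447.3 -281.3 r10.7) rect(447.0 -281.3) [19. 18.] a89
top disc n157 z18.7 circ(653.9 -13.0 r17.2) rect(653.4 -12.5) [32. 32.] a41
side stand n1041 z40.6 circ(641.8 -203.2 r67.9) rect(642.3 -203.9) [102. 100.] a74
side pin n44 z53.9 circ(641.9 -205.1 r10.5) rect(642.3 -203.5) [16. 19.] a46
side base n320 z35.2 circ(435.1 318.8 r28.5) rect(436.2 314.9) [56. 45.] a6
side tall n264 z80.1 circ(435.8 146.8 r29.6) rect(436.5 147.8) [57. 57.] a9
side short n142 z44.5 circ(460.1 -134.8 r29.9) rect(460.3 -134.8) [55. 58.] a3
side petri n587 z17.4 circ(453.3 18.2 r31.8) rect(453.4 18.0) [60. 63.] a2
side lidplate n203 z14.5 circ(447.3 -276.4 r29.6) rect(446.9 -275.1) [55. 53.] a4
side knob n43 z36.6 circ(447.2 -276.8 r11.0) rect(448.2 -275.7) [18. 21.] a35
side disc n167 z18.9 circ(654.6 -7.1 r17.4) rect(654.4 -7.4) [32. 34.] a13
```

```bash
python3 -m pendant '[{"travel":[0,0,0],"twist":[0,0,-0.121]},{"travel":[0,0,0],"twist":[0,0,-0.121]},{"travel":[-2.8,-3.15,0.4],"twist":[0,0,0]},{"travel":[-2.8,-3.15,0.4],"twist":[0,0,0]},{"travel":[-2.8,-3.15,0.4],"twist":[0,0,0]},{"travel":[-2.8,-3.15,0.4],"twist":[0,0,0]},{"travel":[-2.8,-3.15,0.4],"twist":[0,0,0]},{"travel":[-2.8,-3.15,0.4],"twist":[0,0,0]},{"travel":[-2.8,-3.15,0.4],"twist":[0,0,0]},{"travel":[-2.8,-3.15,0.4],"twist":[0,0,0]},{"travel":[-2.8,-3.15,0.4],"twist":[0,0,0]},{"travel":[-2.8,-3.15,0.4],"twist":[0,0,0]}]' 0 30
```

```text
clock: 1.6
tool_pos: [442.4, 308.4, 146.1]
eef_rot: [-0.008, 1.0, -0.004, -0.002]
force: [0.6, 0.8, -0.6]
gripper_width: 86.9
```

```bash
python3 -m pendant '[{"travel":[0.6,0.8,0],"twist":[-0.008,-0.004,0.016]},{"travel":[0,0,3],"twist":[0,0,0]},{"travel":[0,0,3],"twist":[0,0,0]},{"travel":[0,0,3],"twist":[0,0,0]},{"travel":[0,0,0],"twist":[0,0,0]},{"travel":[0,0,0],"twist":[0,0,0]}]'
python3 - <<'E'
from h import *
s=monitor.sense();print(s["tool_pos"],s["eef_rot"])
for n in("top","side"):
    im,d=get_image(n);P=cloud(n,d)
    print(obj(P,d,(435,314),40,32,42)); cv2.imwrite(f"pics/{n}1.png",im[...,::-1]) 
a=cv2.imread("pics/side1.png")[250:384,200:380];cv2.imwrite("pics/s1c.png",cv2.resize(a,None,fx=3,fy=3))
E
```

```text
clock: 2.35
tool_pos: [436.2, 316.0, 54.1]
eef_rot: [0.003, 1.0, 0.0, -0.0]
force: [-0.2, 0.3, -0.2]
gripper_width: 86.9
[436.17192918 315.98038228  54.1049847 ] [ 2.96783568e-03  9.99995404e-01  4.70252812e-04 -4.04314544e-04]
few
n240 z35.5 circ(435.6 317.4 r26.4) rect(436.6 312.2) [49. 37.] a0
```

View pics/s1c.png

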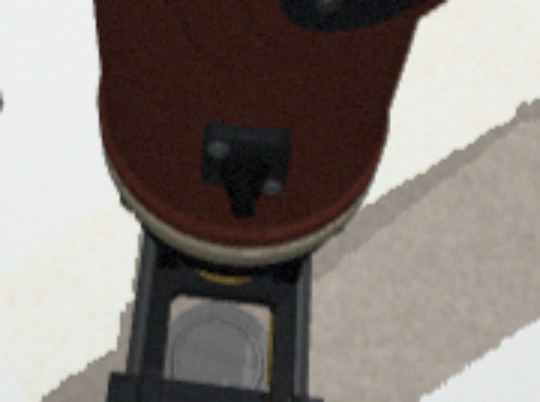

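The side crop shows the base centred at (220,345) between the gripper's side rails (168 to 272), so x is good. I descend and grip.

```bash
python3 -m pendant '[{"travel":[0,0,2.4],"twist":[0,0,0]},{"travel":[0,0,2.4],"twist":[0,0,0]},{"travel":[0,0,0],"twist":[0,0,0]}]'
python3 -m pendant '[{"travel":[0,0,0],"twist":[0,0,0]},{"travel":[0,0,0],"twist":[0,0,0]},{"travel":[0,0,0],"twist":[0,0,0]},{"travel":[0,0,0],"twist":[0,0,0]}]' 1 40
```

```text
clock: 2.82
tool_pos: [438.4, 318.4, 9.2]
eef_rot: [0.003, 1.0, 0.003, 0.002]
force: [-0.4, 0.2, 0.8]
gripper_width: 87.0
clock: 3.32
tool_pos: [440.3, 320.1, 13.1]
eef_rot: [0.003, 1.0, 0.005, 0.004]
force: [-0.2, -0.2, 0.2]
gripper_width: 54.8
```

```bash
python3 -m pendant '[{"travel":[0,0,0],"twist":[0,0,0]},{"travel":[0,0,0],"twist":[0,0,0]}]'
python3 - <<'E'
from h import *
s=monitor.sense();print(s)
for n in("top","side"):
    im,d=get_image(n);P=cloud(n,d)
    print(obj(P,d,(435,314),40,32,46)); cv2.imwrite(f"pics/{n}2.png",im[...,::-1]) 
a=cv2.imread("pics/side2.png")[250:384,200:380];cv2.imwrite("pics/s2c.png",cv2.resize(a,None,fx=3,fy=3))
E
```

```text
clock: 3.58
tool_pos: [440.4, 320.2, 13.3]
eef_rot: [0.003, 1.0, 0.005, 0.004]
force: [0.8, 0.0, 1.0]
gripper_width: 34.9
{'clock': 3.575, 'qpos': array([-0.92281632,  0.28237078,  0.24550926,  1.93961325, -0.08899419,
        0.9170012 ,  0.93155884]), 'joint_vel': array([-0.00135148,  0.00091352,  0.00059077, -0.00113812,  0.00013306,
        0.00127638, -0.00154866]), 'effort': array([ 1.58334904e-03, -5.29767644e+01,  3.29731956e+00, -3.31830311e+01,
       -1.62049761e-02,  7.20009761e-03, -8.98127146e-04]), 'tool_pos': array([440.38927626, 320.15314486,  13.30498409]), 'eef_rot': array([0.00295995, 0.99997497, 0.00508254, 0.00393183]), 'force': array([0.83473545, 0.04336052, 1.01514164]), 'ft_torque': array([-0.09045464,  0.00334834,  0.03233742]), 'gripper_width': 34.8816895714276}
few
few
```

View pics/s2c.png

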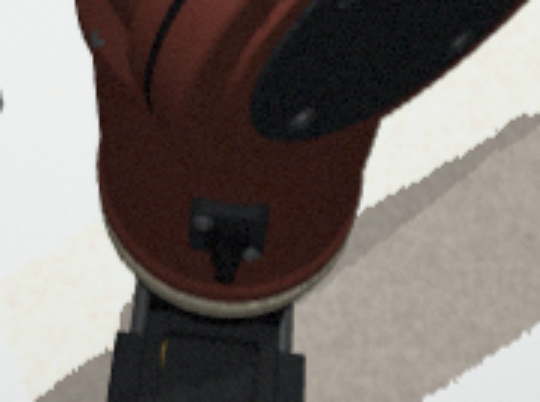

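The near finger has closed at (205,345) and the opening reads 35 mm, below the base's 58 mm, so the grasp failed. I open, rise and look.

```bash
python3 -m pendant '[{"travel":[0,0,0],"twist":[0,0,0]},{"travel":[0,0,0],"twist":[0,0,0]}]' 0
python3 - <<'E'
from h import *
s=monitor.sense();print(s["gripper_width"],s["tool_pos"])
for n in("top","side"):
    im,d=get_image(n);P=cloud(n,d);np.savez(f"pics/{n}3.npz",im=im,d=d)
    print(obj(P,d,(435,314),60,25,46)); cv2.imwrite(f"pics/{n}3.png",im[...,::-1]) 
a=cv2.imread("pics/side3.png")[250:384,200:380];b=cv2.imread("pics/top3.png")[160:294,40:220];cv2.imwrite("pics/s3c.png",cv2.resize(np.hstack([a,b]),None,fx=2.2,fy=2.2))
E
```

```text
clock: 3.92
tool_pos: [440.3, 320.1, 13.1]
eef_rot: [0.003, 1.0, 0.005, 0.004]
force: [-1.1, 0.0, -0.3]
gripper_width: 39.6
39.57688972070827 [440.30377755 320.08880052  13.14952647]
few
n166 z30.9 circ(439.7 317.6 r22.7) rect(439.7 314.6) [45.  9.] a1
```

View pics/s3c.png

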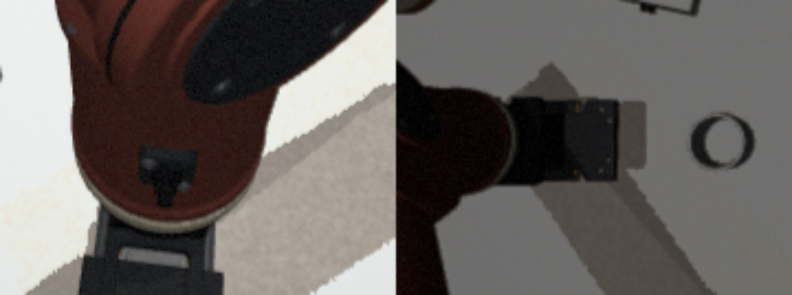

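```bash
python3 - <<'E'
from h import *
f=np.load("pics/side3.npz");P=cloud("side",f["d"]);np.set_printoptions(suppress=True,linewidth=150)
for u in(262,270):
  print(u)
  for v in range(352,384,2): print(v,P[v,u].round(),f["im"][v,u])
E
python3 -m pendant '[{"travel":[0,0,0],"twist":[0,0,0]},{"travel":[0,0,0],"twist":[0,0,0]},{"travel":[0,0,0],"twist":[0,0,0]},{"travel":[0,0,0],"twist":[0,0,0]}]' 0
python3 - <<'E'
from h import *
im,d=get_image("side");P=cloud("side",d);cv2.imwrite("pics/side4.png",im[...,::-1])
print(obj(P,d,(435,314),40,32,42))
E
```

```text
262
352 [448. 361. 246.] [75 72 63]
354 [449. 355. 221.] [1 0 0]
356 [449. 356. 217.] [23 24 25]
358 [450. 340. 157.] [25 28 33]
360 [449. 343. 158.] [24 27 29]
362 [449. 343. 152.] [32 34 34]
364 [451. 312.  31.] [100 103 102]
366 [451. 314.  30.] [102 103 102]
368 [451. 317.  31.] [87 90 90]
370 [449. 348. 139.] [33 36 36]
372 [448. 351. 140.] [23 29 24]
374 [448. 353. 139.] [26 26 30]
376 [448. 354. 138.] [30 33 35]
378 [448. 357. 138.] [32 31 36]
380 [448. 359. 138.] [36 36 43]
382 [447. 360. 137.] [34 40 38]
270
352 [441. 361. 250.] [104 101  89]
354 [441. 362. 247.] [72 69 60]
356 [441. 357. 224.] [6 6 7]
358 [441. 357. 216.] [18 21 22]
360 [440. 341. 157.] [31 35 36]
362 [440. 343. 155.] [18 20 22]
364 [440. 343. 146.] [69 73 72]
366 [439. 313.  31.] [ 99 103 102]
368 [439. 316.  31.] [102 103 102]
370 [439. 347. 138.] [46 46 48]
372 [439. 349. 138.] [31 33 36]
374 [439. 351. 138.] [30 30 30]
376 [439. 353. 137.] [26 26 28]
378 [439. 356. 139.] [34 36 35]
380 [438. 358. 139.] [38 38 41]
382 [438. 359. 137.] [33 38 40]
clock: 4.53
tool_pos: [440.3, 320.0, 13.1]
eef_rot: [0.003, 1.0, 0.005, 0.004]
force: [0.0, -0.3, 0.1]
gripper_width: 83.8
n145 z33.8 circ(440.3 325.7 r23.0) rect(440.6 325.1) [27. 44.] a88
```

```bash
python3 -m pendant '[{"travel":[0,0,0.8],"twist":[0,0,0]},{"travel":[0,0,0],"twist":[0,0,0]}]' 0
python3 -m pendant '[{"travel":[0,0,0],"twist":[0,0,0]},{"travel":[0,0,0],"twist":[0,0,0]},{"travel":[0,0,0],"twist":[0,0,0]},{"travel":[0,0,0],"twist":[0,0,0]},{"travel":[0,0,0],"twist":[0,0,0]},{"travel":[0,0,0],"twist":[0,0,0]},{"travel":[0,0,0],"twist":[0,0,0]},{"travel":[0,0,0],"twist":[0,0,0]}]' 1 20
python3 - <<'E'
from h import *
im,d=get_image("side");P=cloud("side",d);cv2.imwrite("pics/side5.png",im[...,::-1]);s=monitor.sense();print(s["gripper_width"],s["tool_pos"],s["force"])
for v in range(350,384,2): print(v,P[v,268].round(),end=" ")
cv2.imwrite("pics/s5c.png",cv2.resize(im[250:384,200:380,::-1],None,fx=3,fy=3))
E
```

```text
clock: 4.82
tool_pos: [440.2, 320.1, 4.4]
eef_rot: [0.003, 1.0, 0.005, 0.004]
force: [-0.1, 0.5, -0.4]
gripper_width: 86.7
clock: 5.82
tool_pos: [441.5, 318.4, 6.0]
eef_rot: [0.004, 1.0, 0.004, 0.004]
force: [-0.1, 0.1, 0.8]
gripper_width: 15.3
10.880633966928489 [441.46023537 318.59871333   5.98918073] [0.65919097 0.20981981 1.41016791]
350 [443. 361. 253.] 352 [443. 360. 244.] 354 [443. 360. 240.] 356 [443. 355. 217.] 358 [443. 355. 211.] 360 [443. 340. 150.] 362 [442. 342. 151.] 364 [442. 342. 142.] 366 [442. 341. 132.] 368 [442. 343. 131.] 370 [442. 345. 131.] 372 [441. 348. 132.] 374 [441. 350. 132.] 376 [441. 352. 131.] 378 [441. 354. 131.] 380 [441. 356. 130.] 382 [440. 359. 132.]
```

View pics/s5c.png

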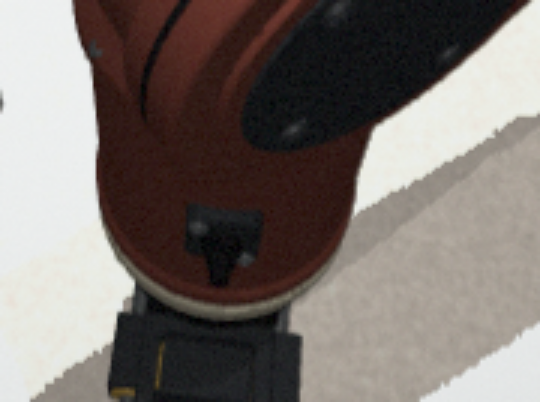

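```bash
python3 -m pendant '[{"travel":[0,0,-2],"twist":[0,0,0]},{"travel":[0,0,-3],"twist":[0,0,0]},{"travel":[0,0,-3],"twist":[0,0,0]},{"travel":[0,0,-3],"twist":[0,0,0]},{"travel":[0,0,0],"twist":[0,0,0]}]'
python3 - <<'E'
from h import *
s=monitor.sense();print(s["gripper_width"],s["tool_pos"],s["force"])
for n in("top","side"):
    im,d=get_image(n);P=cloud(n,d);np.savez(f"pics/{n}6.npz",im=im,d=d);cv2.imwrite(f"pics/{n}6.png",im[...,::-1])
a=cv2.imread("pics/side6.png");b=cv2.imread("pics/top6.png")[160:294,40:220]
cv2.imwrite("pics/s6c.png",np.hstack([a[180:384,150:420],cv2.resize(b,(274,204))]))
E
```

```text
clock: 6.5
tool_pos: [439.2, 318.9, 117.8]
eef_rot: [0.003, 1.0, 0.004, 0.003]
force: [0.6, 0.2, -0.6]
gripper_width: 0.5
0.5117757117244924 [439.17926744 318.94705777 117.80844383] [ 0.59194617  0.17046476 -0.55439112]
```

View pics/s6c.png

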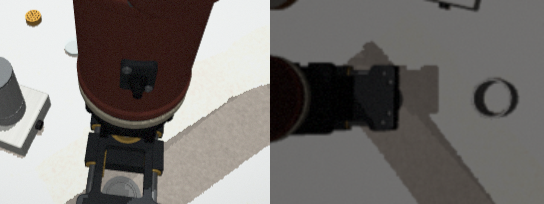

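```bash
python3 - <<'E'
from h import *
f=np.load("pics/side6.npz");P=cloud("side",f["d"])
print(obj(P,f["d"],(438,316),45,32,42),obj(P,f["d"],(438,316),45,25,32))
q=P[f["d"]>0];q=q[(abs(q[:,0]-439)<12)&(abs(q[:,1]-319)<60)]
for z in range(0,260,10):
    m=q[(q[:,2]>=z)&(q[:,2]<z+10)]
    if len(m): print(z,len(m),"y",m[:,1].min().round(),m[:,1].max().round())
cv2.imwrite("pics/s6d.png",cv2.resize(f["im"][250:384,180:360,::-1],None,fx=4,fy=4,interpolation=cv2.INTER_CUBIC))
E
```

```text
n169 z35.5 circ(436.6 321.0 r27.3) rect(436.5 314.2) [25. 54.] a89 n428 z30.7 circ(437.1 322.9 r27.9) rect(437.1 312.3) [56. 27.] a0
0 66 y 283.0 292.0
20 58 y 299.0 325.0
30 251 y 299.0 326.0
220 67 y 351.0 352.0
230 93 y 342.0 352.0
240 416 y 328.0 352.0
250 190 y 328.0 342.0
```

View pics/s6d.png

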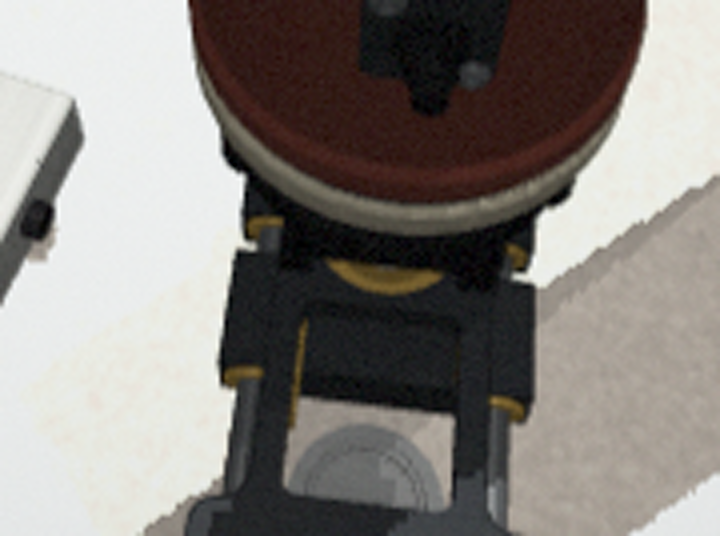

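```bash
python3 - <<'E'
from h import *
for n in("top","side"):
    f=np.load(f"pics/{n}6.npz");P=cloud(n,f["d"]);q=P[f["d"]>0]
    q=q[(abs(q[:,0]-439)<60)&(abs(q[:,1]-319)<130)]
    print(n)
    for z in range(40,330,10):
        m=q[(q[:,2]>=z)&(q[:,2]<z+10)]
        if len(m)>5: print(z,len(m),"x",np.percentile(m[:,0],[2,98]).round(),"y",np.percentile(m[:,1],[1,99]).round())
im=np.load("pics/top6.npz")["im"]
cv2.imwrite("pics/t6d.png",cv2.resize(np.clip(im[160:300,20:200,::-1].astype(int)*2,0,255).astype(np.uint8),None,fx=4,fy=4,interpolation=cv2.INTER_CUBIC))
E
```

```text
top
210 13 x [404. 451.] y [229. 230.]
220 30 x [402. 474.] y [228. 284.]
230 119 x [403. 476.] y [259. 322.]
240 128 x [402. 476.] y [222. 334.]
250 417 x [404. 473.] y [220. 266.]
260 746 x [406. 472.] y [221. 275.]
270 73 x [415. 462.] y [264. 276.]
280 67 x [418. 459.] y [264. 266.]
290 73 x [418. 459.] y [264. 266.]
300 127 x [412. 471.] y [264. 299.]
310 662 x [402. 475.] y [265. 301.]
320 196 x [407. 472.] y [266. 296.]
side
220 143 x [401. 475.] y [314. 353.]
230 673 x [401. 475.] y [314. 378.]
240 1317 x [402. 475.] y [310. 357.]
250 517 x [413. 465.] y [329. 390.]
260 1709 x [413. 472.] y [332. 392.]
270 77 x [413. 461.] y [330. 336.]
280 28 x [412. 459.] y [334. 336.]
300 9 x [402. 474.] y [333. 335.]
310 67 x [402. 475.] y [331. 355.]
320 492 x [411. 466.] y [340. 356.]
```

View pics/t6d.png

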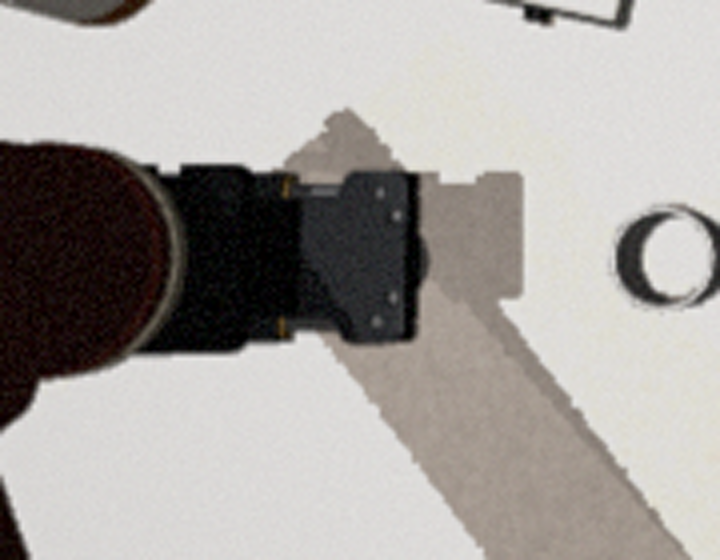

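```bash
python3 -m pendant '[{"travel":[-1.4,-3.1,-0.9],"twist":[0,0,0]},{"travel":[-1.4,-3.1,-0.9],"twist":[0,0,0]},{"travel":[-1.4,-3.1,-0.9],"twist":[0,0,0]},{"travel":[-1.4,-3.1,-0.9],"twist":[0,0,0]},{"travel":[-1.4,-3.1,-0.9],"twist":[0,0,0]},{"travel":[-1.4,-3.1,-0.9],"twist":[0,0,0]},{"travel":[-1.4,-3.1,-0.9],"twist":[0,0,0]},{"travel":[0,0,0],"twist":[0,0,0]}]' 0.3 20
python3 - <<'E'
from h import *
s=monitor.sense();print(s["gripper_width"],s["tool_pos"])
o=[]
for n in("top","side"):
    im,d=get_image(n);P=cloud(n,d);np.savez(f"pics/{n}7.npz",im=im,d=d)
    c=camera_model(n);r=R.from_quat(c["attitude"]).inv().apply(s["tool_pos"]-c["xyz"]);K=c["mtx"]
    u,v=int(K[0,0]*r[0]/-r[2]+K[0,2]),int(-K[1,1]*r[1]/-r[2]+K[1,2]);print(n,"tcp px",u,v)
    g=np.clip(im[...,::-1].astype(int)*2,0,255).astype(np.uint8).copy();cv2.circle(g,(u,v),3,(0,255,0),1)
    o.append(cv2.resize(g[max(0,v-90):v+70,max(0,u-70):u+70],(400,457)))
cv2.imwrite("pics/s7.png",np.hstack(o))
E
```

```text
clock: 7.6
tool_pos: [532.3, 92.8, 168.1]
eef_rot: [0.001, 1.0, -0.001, -0.005]
force: [-0.4, -0.4, -0.3]
gripper_width: 60.2
60.17066831632765 [532.2920921   92.75811104 168.13694011]
top tcp px 202 175
side tcp px 226 187
```

View pics/s7.png

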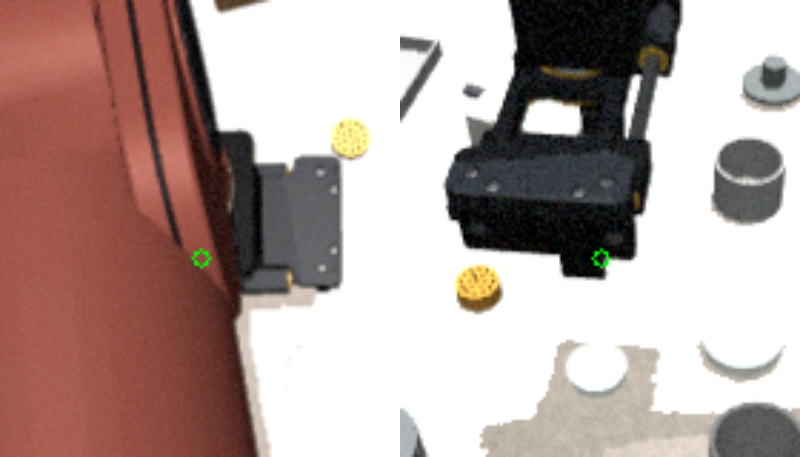

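```bash
python3 - <<'E'
from h import *
f=np.load("pics/side7.npz");P=cloud("side",f["d"]);np.set_printoptions(suppress=True)
for v in range(164,197,2): print(v,P[v,214].round(),P[v,220].round(),P[v,226].round(),P[v,232].round())
s=monitor.sense();print(s["tool_pos"],s["eef_rot"],s["gripper_width"])
M=P.reshape(-1,3);m=M[(abs(M[:,0]-532)<60)&(abs(M[:,1]-93)<70)&(M[:,2]>120)&(M[:,2]<215)]
for z in range(150,240,6):
    k=m[(m[:,2]>=z)&(m[:,2]<z+6)]
    if len(k):print(z,len(k),k.min(0).round(),k.max(0).round())
E
```

```text
164 [521. 187. 312.] [514. 186. 312.] [508. 185. 311.] [501. 185. 312.]
166 [520. 190. 312.] [514. 188. 311.] [507. 189. 312.] [500. 188. 312.]
168 [520. 192. 311.] [513. 191. 310.] [507. 191. 311.] [500. 191. 312.]
170 [521. 191. 307.] [514. 191. 307.] [507. 192. 309.] [500. 191. 309.]
172 [521. 192. 304.] [514. 191. 304.] [507. 191. 305.] [500. 190. 304.]
174 [521. 190. 299.] [515. 189. 299.] [507. 191. 301.] [500. 192. 304.]
176 [522. 189. 295.] [515. 189. 296.] [508. 189. 297.] [501. 190. 298.]
178 [524. 183. 285.] [517. 183. 285.] [508. 190. 294.] [501. 189. 294.]
180 [525. 183. 281.] [517. 183. 282.] [510. 183. 283.] [503. 183. 283.]
182 [525. 183. 277.] [518. 183. 278.] [510. 183. 280.] [503. 184. 282.]
184 [525. 184. 275.] [518. 183. 276.] [510. 183. 276.] [503. 183. 277.]
186 [525. 183. 271.] [518. 183. 272.] [511. 183. 273.] [503. 182. 272.]
188 [540. 135. 212.] [531. 135. 214.] [523. 135. 215.] [503. 182. 269.]
190 [540. 136. 209.] [532. 135. 210.] [523. 135. 211.] [555. -50.   1.]
192 [541. 135. 204.] [532. 135. 205.] [523. 135. 207.] [554. -45.   0.]
194 [542. 135. 199.] [532. 136. 202.] [523. 136. 203.] [554. -40.  -0.]
196 [592. -28.   2.] [579. -30.   1.] [565. -31.   1.] [552. -32.   2.]
[530.96241976  95.8435999  167.48044305] [-0.0010234   0.99998287 -0.00090647 -0.00569152] 60.792263132950225
198 30 [522. 134. 199.] [543. 137. 204.]
204 39 [522. 134. 204.] [544. 136. 210.]
210 42 [521. 132. 210.] [543. 137. 215.]
```

The side view explains the missed grasps. The near fingertip ends at z≈198 (crop pixel (584,277)) while the TCP reads 168, so the real finger ends sit about 30 mm above the reported TCP. The fingers had closed above the base, which is still upright at (437,316). From now on I use reported z = tip − 30.

```bash
python3 -m pendant '[{"travel":[1.36,3.15,0],"twist":[-0.002,-0.0114,0]},{"travel":[1.36,3.15,0],"twist":[0,0,0]},{"travel":[1.36,3.15,0],"twist":[0,0,0]},{"travel":[1.36,3.15,0],"twist":[0,0,0]},{"travel":[1.36,3.15,0],"twist":[0,0,0]},{"travel":[1.36,3.15,0.5],"twist":[0,0,0]},{"travel":[1.36,3.15,2],"twist":[0,0,0]},{"travel":[0,0,3],"twist":[0,0,0]},{"travel":[0,0,3],"twist":[0,0,0]},{"travel":[0,0,2],"twist":[0,0,0]},{"travel":[0,0,0],"twist":[0,0,0]},{"travel":[0,0,0],"twist":[0,0,0]}]' 0 40
```

```text
clock: 9.2
tool_pos: [414.0, 335.5, 50.3]
eef_rot: [-0.014, 1.0, -0.002, -0.007]
force: [0.1, -0.4, 1.0]
gripper_width: 86.7
```

```bash
python3 -m pendant '[{"travel":[-2.2,-1.95,0],"twist":[-0.004,-0.014,0.028]},{"travel":[0,0,0],"twist":[0,0,0]},{"travel":[0,0,0],"twist":[0,0,0]}]'
```

```text
clock: 9.57
tool_pos: [438.8, 316.7, 52.4]
eef_rot: [0.001, 1.0, 0.001, 0.002]
force: [-0.2, -0.2, -1.4]
gripper_width: 87.0
```

```bash
python3 -m pendant '[{"travel":[0.2,0,2.2],"twist":[0,0,0]},{"travel":[0,0,2.2],"twist":[0,0,0]},{"travel":[0,0,1.8],"twist":[0,0,0]},{"travel":[0,0,1],"twist":[0,0,0]},{"travel":[0,0,0],"twist":[0,0,0]},{"travel":[0,0,0],"twist":[0,0,0]}]'
```

```text
clock: 10.32
tool_pos: [438.8, 319.2, -18.4]
eef_rot: [0.001, 1.0, 0.004, 0.004]
force: [0.4, -0.0, -0.1]
gripper_width: 86.8
```

```bash
python3 -m pendant '[{"travel":[0.2,-0.25,0.4],"twist":[0,0,0]},{"travel":[0,0,0],"twist":[0,0,0]}]'
python3 -m pendant '[{"travel":[0,0,0],"twist":[0,0,0]},{"travel":[0,0,0],"twist":[0,0,0]},{"travel":[0,0,0],"twist":[0,0,0]},{"travel":[0,0,0],"twist":[0,0,0]},{"travel":[0,0,0],"twist":[0,0,0]},{"travel":[0,0,0],"twist":[0,0,0]}]' 1 40
```

```text
clock: 10.58
tool_pos: [437.3, 317.0, -21.6]
eef_rot: [0.001, 1.0, 0.004, 0.004]
force: [-0.6, 0.2, 0.2]
gripper_width: 86.7
clock: 11.32
tool_pos: [437.5, 317.6, -21.1]
eef_rot: [0.001, 1.0, 0.005, 0.005]
force: [-0.2, 0.4, -0.5]
gripper_width: 57.1
```

Gripped: the opening reads 57 mm. Lift and carry.

```bash
python3 -m pendant '[{"travel":[0,0,-3],"twist":[0,0,0]},{"travel":[0,0,-4],"twist":[0,0,0]},{"travel":[-0.8,-2,-4],"twist":[0,0,0]},{"travel":[-1.58,-4,-1],"twist":[0,0,0]},{"travel":[-1.58,-4,0],"twist":[0,0,0]},{"travel":[-1.58,-4,0],"twist":[0,0,0]},{"travel":[-1.58,-4,0],"twist":[0,0,0]},{"travel":[-1.58,-4,0],"twist":[0,0,0]},{"travel":[-1.58,-4,0],"twist":[0,0,0]},{"travel":[-1.58,-4,0],"twist":[0,0,0]},{"travel":[-1.58,-4,0],"twist":[0,0,0]},{"travel":[-1.58,-4,0],"twist":[0,0,0]},{"travel":[-1.58,-4,0],"twist":[0,0,0]},{"travel":[-1.58,-4,0],"twist":[0,0,0]},{"travel":[-0.8,-2,0],"twist":[0,0,0]},{"travel":[-0.4,-1,0],"twist":[0,0,0]},{"travel":[0,0,0],"twist":[0,0,0]},{"travel":[0,0,0],"twist":[0,0,0]}]'
```

```text
clock: 13.58
tool_pos: [631.0, -188.9, 96.0]
eef_rot: [-0.001, 1.0, 0.003, 0.001]
force: [-1.7, -1.0, -1.1]
gripper_width: 57.2
```

```bash
python3 -m pendant '[{"travel":[-1.25,-1.75,0],"twist":[0,0,0]},{"travel":[0,0,2],"twist":[0,0,0]},{"travel":[0,0,2.2],"twist":[0,0,0]},{"travel":[0,0,0],"twist":[0,0,0]},{"travel":[0,0,0],"twist":[0,0,0]}]'
python3 - <<'E'
from h import *
s=monitor.sense();print(s["tool_pos"],s["eef_rot"])
im,d=get_image("side");np.savez("pics/side8.npz",im=im,d=d);P=cloud("side",d)
print(obj(P,d,(643,-206),60,92,108)); print(obj(P,d,(643,-206),80,36,44))
g=np.clip(im[...,::-1].astype(int)*2,0,255).astype(np.uint8)
cv2.imwrite("pics/s8.png",cv2.resize(g[60:180,150:270],None,fx=4,fy=4))
E
```

```text
clock: 14.2
tool_pos: [643.0, -198.3, 51.0]
eef_rot: [-0.005, 1.0, 0.006, -0.0]
force: [0.9, -0.4, -1.5]
gripper_width: 57.1
[ 642.95617848 -198.26364446   50.98407786] [-4.75297818e-03  9.99972400e-01  5.70439973e-03 -2.62780906e-04]
n167 z101.5 circ(639.8 -188.7 r35.3) rect(635.6 -184.4) [64. 41.] a44
n826 z40.7 circ(641.9 -203.1 r67.8) rect(642.4 -203.2) [101. 101.] a74
```

View pics/s8.png

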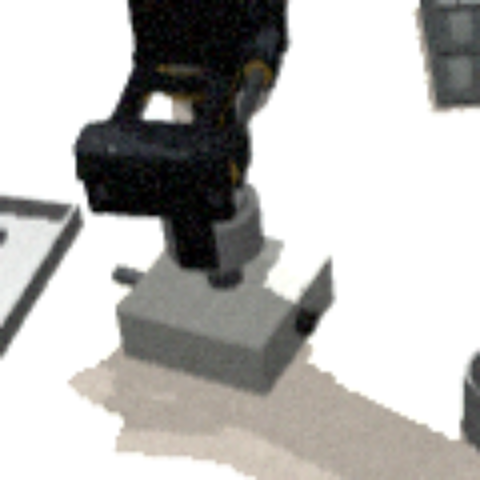

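The picture shows the base hanging upright above the pin (pin at (226,275), base body from column 165 to 263). I correct y and check the numbers.

```bash
python3 -m pendant '[{"travel":[-0.1,-0.8,0],"twist":[0,-0.003,0]},{"travel":[0,0,0],"twist":[0,0,0]},{"travel":[0,0,0],"twist":[0,0,0]}]'
python3 - <<'E'
from h import *
s=monitor.sense();t=s["tool_pos"];print(t,s["eef_rot"])
f=np.load("pics/side8.npz");P=cloud("side",f["d"]);M=P[f["d"]>0]
# base skin in old frame (tool at 643.0,-198.3): grey side wall below fingers
im=f["im"].astype(int);sel=(f["d"]>0)&(abs(P[...,0]-640)<45)&(abs(P[...,1]+190)<45)&(P[...,2]>68)&(P[...,2]<100)&(im.mean(-1)>35)
q=P[sel];print(len(q),q.min(0).round(),q.max(0).round(),"dark cut")
A=np.c_[q[:,:2],np.ones(len(q))]; c=np.linalg.lstsq(A,(q[:,:2]**2).sum(1),rcond=None)[0]; print("circle",c[:2]/2,np.sqrt(c[2]+(c[:2]**2).sum()/4))
E
```

```text
clock: 14.62
tool_pos: [644.8, -207.0, 52.4]
eef_rot: [-0.005, 1.0, 0.006, 0.002]
force: [0.4, 0.6, -1.6]
gripper_width: 56.9
[ 644.76873026 -206.97066793   52.43961822] [-0.00474109  0.99997031  0.00559046  0.00237757]
117 [ 614. -199.   72.] [ 670. -157.  100.] dark cut
circle [ 643.09218386 -192.30726594] 26.577496361259808
```

```bash
python3 -m pendant '[{"travel":[0.15,0,0.5],"twist":[0,0,0]},{"travel":[0,0,0.9],"twist":[0,0,0]},{"travel":[0,0,0.5],"twist":[0,0,0]},{"travel":[0,0,0],"twist":[0,0,0]}]'
```

```text
clock: 15.12
tool_pos: [642.9, -206.5, 31.6]
eef_rot: [-0.005, 1.0, 0.006, 0.002]
force: [-0.1, 0.7, -2.1]
gripper_width: 57.1
```

```bash
python3 -m pendant '[{"travel":[0,0,0.5],"twist":[0,0,0]},{"travel":[0,0,0.3],"twist":[0,0,0]},{"travel":[0,0,0],"twist":[0,0,0]}]'
```

```text
clock: 15.5
tool_pos: [643.1, -206.4, 23.1]
eef_rot: [-0.005, 1.0, 0.006, 0.002]
force: [-0.2, -0.0, -2.2]
gripper_width: 57.2
```

```bash
python3 -m pendant '[{"travel":[0,0,0.3],"twist":[0,0,0]},{"travel":[0,0,0.15],"twist":[0,0,0]},{"travel":[0,0,0],"twist":[0,0,0]}]'
```

```text
clock: 15.88
tool_pos: [643.3, -206.4, 19.1]
eef_rot: [-0.005, 1.0, 0.006, 0.002]
force: [0.3, 0.2, -0.3]
gripper_width: 57.1
```

```bash
python3 -m pendant '[{"travel":[0,0,0],"twist":[0,0,0]},{"travel":[0,0,0],"twist":[0,0,0]},{"travel":[0,0,0],"twist":[0,0,0]}]' 0
python3 -m pendant '[{"travel":[0,0,-2],"twist":[0,0,0]},{"travel":[0,0,-4],"twist":[0,0,0]},{"travel":[0,2,-2],"twist":[0,0,0]},{"travel":[-0.2,4,0],"twist":[0,0,0]},{"travel":[-0.2,4,0],"twist":[0,0,0]},{"travel":[-0.2,4,0],"twist":[0,0,0]},{"travel":[-0.2,3,0],"twist":[0,0,0]},{"travel":[0,1.3,0],"twist":[0,0,0]},{"travel":[0,0,0],"twist":[0,0,0]},{"travel":[0,0,0],"twist":[0,0,0]}]'
python3 - <<'E'
from h import *
s=monitor.sense();print(s["tool_pos"],s["eef_rot"])
for n in("top","side"):
    im,d=get_image(n);P=cloud(n,d);np.savez(f"pics/{n}9.npz",im=im,d=d)
    for a in(((642,-206),45,73,80),((642,-206),45,65,73),((653,-10),30,14,24)):print(n,obj(P,d,*a))
E
```

```text
clock: 16.25
tool_pos: [643.9, -206.6, 19.5]
eef_rot: [-0.005, 1.0, 0.006, 0.003]
force: [-1.0, -0.5, -0.1]
gripper_width: 79.2
clock: 17.5
tool_pos: [653.1, -24.8, 117.6]
eef_rot: [-0.002, 1.0, 0.004, 0.009]
force: [0.1, -0.3, -0.1]
gripper_width: 86.9
[653.12454938 -24.81657861 117.62414379] [-0.00175571  0.99994911  0.00443745  0.00888865]
top n124 z76.0 circ(642.2 -209.2 r28.3) rect(641.8 -209.6) [52. 46.] a20
top n385 z70.7 circ(643.0 -209.4 r29.6) rect(642.6 -208.2) [56. 57.] a87
top few
side n81 z75.9 circ(643.9 -200.8 r25.5) rect(643.3 -203.5) [43. 44.] a25
side n247 z70.7 circ(642.1 -203.9 r29.8) rect(641.3 -200.4) [55. 51.] a13
side n171 z18.7 circ(653.3 -7.7 r17.5) rect(653.3 -7.1) [33. 33.] a59
```

Base is home: its shoulder is at z 70.7 in both views and it is centred on the stand. Now the disc.

```bash
python3 -m pendant '[{"travel":[-0.1,1.4,0],"twist":[0.009,0.0178,0.003]},{"travel":[0,0,2],"twist":[0,0,0]},{"travel":[0,0,3],"twist":[0,0,0]},{"travel":[0,0,3],"twist":[0,0,0]},{"travel":[0,0,1],"twist":[0,0,0]},{"travel":[0,0,0],"twist":[0,0,0]},{"travel":[0,0,0],"twist":[0,0,0]}]'
```

```text
clock: 18.48
tool_pos: [653.0, -11.7, 21.2]
eef_rot: [0.001, 1.0, -0.001, -0.002]
force: [-0.5, 0.2, 1.0]
gripper_width: 87.2
```

```bash
python3 -m pendant '[{"travel":[-0.1,0.15,1],"twist":[0,0,0]},{"travel":[0,0,1.5],"twist":[0,0,0]},{"travel":[0,0,1.2],"twist":[0,0,0]},{"travel":[0,0,0.3],"twist":[0,0,0]},{"travel":[0,0,0],"twist":[0,0,0]},{"travel":[0,0,0],"twist":[0,0,0]}]' 0.2
```

```text
clock: 19.23
tool_pos: [655.1, -10.0, -20.0]
eef_rot: [0.001, 1.0, -0.001, -0.001]
force: [1.5, -0.3, -0.6]
gripper_width: 69.8
```

```bash
python3 -m pendant '[{"travel":[0.08,0,0.1],"twist":[0,0,0]},{"travel":[0,0,0],"twist":[0,0,0]},{"travel":[0,0,0],"twist":[0,0,0]},{"travel":[0,0,0],"twist":[0,0,0]},{"travel":[0,0,0],"twist":[0,0,0]},{"travel":[0,0,0],"twist":[0,0,0]}]' 1 20
```

```text
clock: 19.98
tool_pos: [654.8, -10.1, -20.1]
eef_rot: [0.001, 1.0, -0.001, -0.0]
force: [-0.1, -0.3, -0.2]
gripper_width: 32.7
```

```bash
python3 -m pendant '[{"travel":[0,0,-3],"twist":[0,0,0]},{"travel":[0,0,-4],"twist":[0,0,0]},{"travel":[0,0,-3],"twist":[0,0,0]},{"travel":[0.2,-4,0],"twist":[0,0,0]},{"travel":[0.3,-4,0],"twist":[0,0,0]},{"travel":[0.3,-4,0],"twist":[0,0,0]},{"travel":[0.3,-4,0],"twist":[0,0,0]},{"travel":[0,-1.5,0],"twist":[0,0,0]},{"travel":[0,-1,0],"twist":[0,0,0]},{"travel":[0,0,0],"twist":[0,0,0]},{"travel":[0,0,0],"twist":[0,0,0]}]'
```

```text
clock: 21.35
tool_pos: [644.1, -194.9, 82.5]
eef_rot: [-0.002, 1.0, 0.0, -0.001]
force: [1.1, 0.4, 0.1]
gripper_width: 32.7
```

```bash
python3 -m pendant '[{"travel":[0.07,-1.15,0],"twist":[0,0,0]},{"travel":[0,0,0.8],"twist":[0,0,0]},{"travel":[0,0,0.9],"twist":[0,0,0]},{"travel":[0,0,0],"twist":[0,0,0]},{"travel":[0,0,0],"twist":[0,0,0]}]'
python3 - <<'E'
from h import *
im,d=get_image("side");np.savez("pics/side10.npz",im=im,d=d)
g=np.clip(im[...,::-1].astype(int)*2,0,255).astype(np.uint8)
cv2.imwrite("pics/s10.png",cv2.resize(g[85:165,160:260],None,fx=6,fy=6,interpolation=cv2.INTER_CUBIC))
E
```

```text
clock: 21.98
tool_pos: [643.8, -204.3, 63.5]
eef_rot: [-0.004, 1.0, 0.001, -0.001]
force: [-0.2, -0.2, 0.6]
gripper_width: 32.5
```

View pics/s10.png

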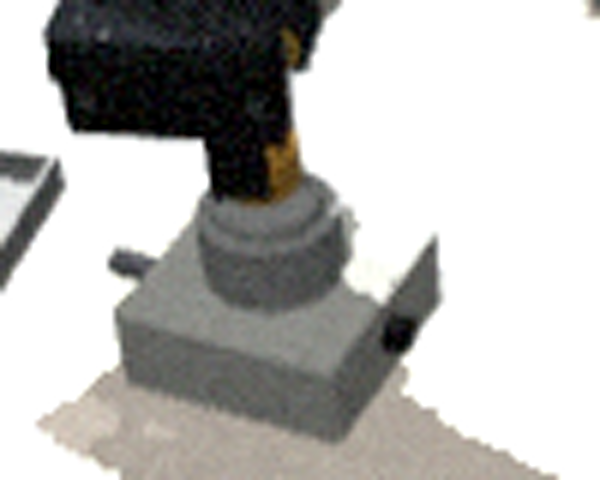

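The disc (285,165) hangs level just above the rim (centre about (273,215)). Fine correction, then down.

```bash
python3 -m pendant '[{"travel":[0.04,-0.22,0],"twist":[0,0,0]},{"travel":[0,0,0.4],"twist":[0,0,0]},{"travel":[0,0,0.3],"twist":[0,0,0]},{"travel":[0,0,0],"twist":[0,0,0]}]'
```

```text
clock: 22.52
tool_pos: [643.5, -206.7, 56.4]
eef_rot: [-0.004, 1.0, 0.001, -0.001]
force: [0.0, -0.4, -0.9]
gripper_width: 33.1
```

```bash
python3 -m pendant '[{"travel":[0,0,0.3],"twist":[0,0,0]},{"travel":[0,0,0.2],"twist":[0,0,0]},{"travel":[0,0,0],"twist":[0,0,0]}]'
```

```text
clock: 22.9
tool_pos: [643.5, -206.6, 51.0]
eef_rot: [-0.004, 1.0, 0.001, -0.001]
force: [-0.4, 0.1, -0.5]
gripper_width: 33.0
```

```bash
python3 -m pendant '[{"travel":[0,0,0.1],"twist":[0,0,0]},{"travel":[0,0,0],"twist":[0,0,0]}]'
python3 -m pendant '[{"travel":[0,0,0],"twist":[0,0,0]},{"travel":[0,0,0],"twist":[0,0,0]},{"travel":[0,0,0],"twist":[0,0,0]}]' 0
python3 -m pendant '[{"travel":[0,0,-2],"twist":[0,0,0]},{"travel":[0,0,-3],"twist":[0,0,0]},{"travel":[1.2,2,-2],"twist":[0,0,0]},{"travel":[2.4,4,0],"twist":[0,0,0]},{"travel":[2.4,4,0],"twist":[0,0,0]},{"travel":[2.4,4,0],"twist":[0,0,0]},{"travel":[2.4,4,0],"twist":[0,0,0]},{"travel":[2.4,4,0],"twist":[0,0,0]},{"travel":[2.4,4,0],"twist":[0,0,0]},{"travel":[2.4,4,0],"twist":[0,0,0]},{"travel":[1.2,2,0],"twist":[0,0,0]},{"travel":[0.6,1,0],"twist":[0,0,0]},{"travel":[0,0,0],"twist":[0,0,0]},{"travel":[0,0,0],"twist":[0,0,0]}]'
python3 - <<'E'
from h import *
s=monitor.sense();print(s["tool_pos"],s["eef_rot"])
for n in("top","side"):
    im,d=get_image(n);P=cloud(n,d);np.savez(f"pics/{n}11.npz",im=im,d=d)
    for a in(((642,-206),25,84,94),((642,-206),45,65,73)):print(n,obj(P,d,*a))
E
```

```text
clock: 23.15
tool_pos: [643.6, -206.7, 50.1]
eef_rot: [-0.004, 1.0, 0.001, -0.001]
force: [-0.5, -0.4, -0.2]
gripper_width: 32.8
clock: 23.52
tool_pos: [643.7, -206.7, 50.4]
eef_rot: [-0.004, 1.0, 0.001, -0.001]
force: [-0.7, -0.2, -1.0]
gripper_width: 55.4
clock: 25.28
tool_pos: [444.8, 127.4, 140.1]
eef_rot: [-0.0, 1.0, 0.003, 0.01]
force: [-0.4, -0.3, 0.8]
gripper_width: 87.4
[444.76921104 127.42439482 140.0822676 ] [-3.90143388e-04  9.99950433e-01  2.53637525e-03  9.62007384e-03]
top n185 z89.2 circ(642.8 -208.6 r17.0) rect(642.0 -208.5) [32. 33.] a44
top n208 z70.9 circ(642.7 -209.3 r29.5) rect(642.2 -208.1) [56. 56.] a89
side n117 z88.8 circ(643.6 -203.8 r17.6) rect(642.3 -203.2) [31. 33.] a12
side n143 z70.4 circ(642.2 -203.6 r29.6) rect(641.0 -199.8) [56. 50.] a18
```

Disc home: top at z 89, concentric with the base in both views. Now the tall funnel.

```bash
python3 -m pendant '[{"travel":[0.8,1.7,0],"twist":[0.005,0.019,0]},{"travel":[0,0,2],"twist":[0,0,0]},{"travel":[0,0,2],"twist":[0,0,0]},{"travel":[0,0,1.5],"twist":[0,0,0]},{"travel":[0,0,0],"twist":[0,0,0]},{"travel":[0,0,0],"twist":[0,0,0]}]'
```

```text
clock: 26.12
tool_pos: [436.0, 147.9, 83.3]
eef_rot: [0.0, 1.0, -0.0, -0.002]
force: [-0.2, 1.0, -0.2]
gripper_width: 86.8
```

```bash
python3 -m pendant '[{"travel":[-0.07,-0.3,1],"twist":[0,0,0]},{"travel":[0,0,2],"twist":[0,0,0]},{"travel":[0,0,2],"twist":[0,0,0]},{"travel":[0,0,1.5],"twist":[0,0,0]},{"travel":[0,0,0.5],"twist":[0,0,0]},{"travel":[0,0,0],"twist":[0,0,0]},{"travel":[0,0,0],"twist":[0,0,0]}]'
```

```text
clock: 27.0
tool_pos: [438.7, 145.0, 12.6]
eef_rot: [0.001, 1.0, 0.001, 0.0]
force: [0.0, 0.6, -0.2]
gripper_width: 87.1
```

```bash
python3 -m pendant '[{"travel":[0.2,0,0],"twist":[0,0,0]},{"travel":[0,0,0],"twist":[0,0,0]},{"travel":[0,0,0],"twist":[0,0,0]},{"travel":[0,0,0],"twist":[0,0,0]},{"travel":[0,0,0],"twist":[0,0,0]},{"travel":[0,0,0],"twist":[0,0,0]}]' 1 40
```

```text
clock: 27.75
tool_pos: [437.4, 145.5, 13.7]
eef_rot: [0.001, 1.0, 0.001, 0.001]
force: [0.1, -0.3, 0.0]
gripper_width: 56.5
```

```bash
python3 -m pendant '[{"travel":[0,0,-3],"twist":[0,0,0]},{"travel":[0,0,-4],"twist":[0,0,0]},{"travel":[-1,-2,-4],"twist":[0,0,0]},{"travel":[-2.4,-4,-1],"twist":[0,0,0]},{"travel":[-2.4,-4,0],"twist":[0,0,0]},{"travel":[-2.4,-4,0],"twist":[0,0,0]},{"travel":[-2.4,-4,0],"twist":[0,0,0]},{"travel":[-2.4,-4,0],"twist":[0,0,0]},{"travel":[-2.4,-4,0],"twist":[0,0,0]},{"travel":[-2.4,-4,0],"twist":[0,0,0]},{"travel":[-1.2,-2,0],"twist":[0,0,0]},{"travel":[-0.6,-1,0],"twist":[0,0,0]},{"travel":[0,0,0],"twist":[0,0,0]},{"travel":[0,0,0],"twist":[0,0,0]}]'
```

```text
clock: 29.5
tool_pos: [636.3, -192.3, 132.9]
eef_rot: [-0.003, 1.0, 0.001, -0.002]
force: [0.4, -0.0, -1.1]
gripper_width: 56.0
```

```bash
python3 -m pendant '[{"travel":[-0.75,-1.4,0],"twist":[0,0,0.006]},{"travel":[0,0,0.8],"twist":[0,0,0]},{"travel":[0,0,1],"twist":[0,0,0]},{"travel":[0,0,0],"twist":[0,0,0]},{"travel":[0,0,0],"twist":[0,0,0]}]'
python3 - <<'E'
from h import *
im,d=get_image("side");np.savez("pics/side12.npz",im=im,d=d);P=cloud("side",d)
for z in range(78,170,8):
    m=(d>0)&(abs(P[...,0]-640)<45)&(abs(P[...,1]+185)<40)&(P[...,2]>=z)&(P[...,2]<z+8)
    q=P[m]
    if len(q)>5:print(z,len(q),q.min(0).round(),q.max(0).round())
g=np.clip(im[...,::-1].astype(int)*2,0,255).astype(np.uint8)
cv2.imwrite("pics/s12.png",cv2.resize(g[65:165,160:260],None,fx=5,fy=5,interpolation=cv2.INTER_CUBIC))
E
```

```text
clock: 30.12
tool_pos: [644.0, -204.3, 113.5]
eef_rot: [-0.001, 1.0, 0.002, -0.003]
force: [0.5, -0.4, -1.3]
gripper_width: 56.1
78 45 [ 623. -215.   78.] [ 657. -182.   86.]
86 16 [ 628. -198.   87.] [ 652. -186.   90.]
94 9 [ 630. -180.  101.] [ 660. -173.  102.]
102 72 [ 614. -201.  102.] [ 669. -172.  110.]
110 74 [ 614. -204.  110.] [ 667. -171.  118.]
118 79 [ 615. -209.  118.] [ 668. -171.  126.]
126 74 [ 615. -203.  126.] [ 667. -172.  134.]
134 69 [ 614. -212.  134.] [ 669. -172.  142.]
142 69 [ 615. -200.  143.] [ 669. -164.  150.]
150 83 [ 615. -201.  150.] [ 668. -163.  158.]
158 90 [ 615. -225.  158.] [ 669. -164.  166.]
166 88 [ 615. -224.  166.] [ 668. -163.  174.]
```

View pics/s12.png

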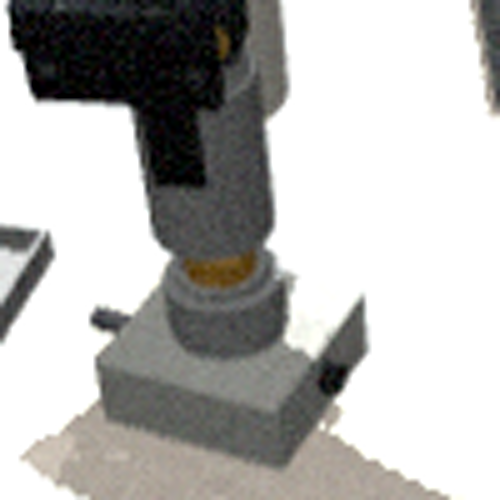

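The funnel is upright above the disc (brass at (222,270)), column edges 150 to 272 over the base's 165 to 285. Correct y and lower.

```bash
python3 -m pendant '[{"travel":[0,-0.24,0],"twist":[0,0,0]},{"travel":[0,0,0.6],"twist":[0,0,0]},{"travel":[0,0,0.6],"twist":[0,0,0]},{"travel":[0,0,0.3],"twist":[0,0,0]},{"travel":[0,0,0],"twist":[0,0,0]}]'
```

```text
clock: 30.8
tool_pos: [644.0, -206.7, 97.6]
eef_rot: [-0.001, 1.0, 0.002, -0.002]
force: [-0.3, 0.0, -1.6]
gripper_width: 56.3
```

```bash
python3 -m pendant '[{"travel":[0.02,0,0.4],"twist":[0,0,0]},{"travel":[0,0,0.4],"twist":[0,0,0]},{"travel":[0,0,0.2],"twist":[0,0,0]},{"travel":[0,0,0],"twist":[0,0,0]}]'
```

```text
clock: 31.3
tool_pos: [643.8, -206.7, 87.0]
eef_rot: [-0.001, 1.0, 0.002, -0.002]
force: [0.7, 0.3, -2.7]
gripper_width: 56.4
```

```bash
python3 -m pendant '[{"travel":[0,0,0.2],"twist":[0,0,0]},{"travel":[0,0,0.1],"twist":[0,0,0]},{"travel":[0,0,0],"twist":[0,0,0]}]'
```

```text
clock: 31.68
tool_pos: [644.0, -206.7, 84.0]
eef_rot: [-0.001, 1.0, 0.002, -0.002]
force: [0.2, 0.3, -0.5]
gripper_width: 56.5
```

```bash
python3 -m pendant '[{"travel":[0,0,0.03],"twist":[0,0,0]},{"travel":[0,0,0],"twist":[0,0,0]},{"travel":[0,0,0],"twist":[0,0,0]},{"travel":[0,0,0],"twist":[0,0,0]}]' 0
python3 -m pendant '[{"travel":[0,0,-2],"twist":[0,0,0]},{"travel":[0,0,-3],"twist":[0,0,0]},{"travel":[0,0,-3],"twist":[0,0,0]},{"travel":[2,-0.8,0],"twist":[0,0,0]},{"travel":[4,-1.5,0],"twist":[0,0,0]},{"travel":[4,-1.5,0],"twist":[0,0,0]},{"travel":[4,-1.5,0],"twist":[0,0,0]},{"travel":[3,-1,2],"twist":[0,0,0]},{"travel":[1,-0.4,2],"twist":[0,0,0]},{"travel":[0,0,0],"twist":[0,0,0]},{"travel":[0,0,0],"twist":[0,0,0]}]'
python3 - <<'E'
from h import *
s=monitor.sense();print(s["tool_pos"],s["eef_rot"])
for n in("top","side"):
    im,d=get_image(n);P=cloud(n,d);np.savez(f"pics/{n}13.npz",im=im,d=d)
    for a in(((642,-206),45,146,156),((642,-206),25,84,94),((447,-280),45,11,18),((447,-280),30,32,42)):print(n,obj(P,d,*a))
E
```

```text
clock: 32.17
tool_pos: [644.5, -206.9, 84.5]
eef_rot: [-0.001, 1.0, 0.001, -0.001]
force: [0.2, 0.6, -0.0]
gripper_width: 84.3
clock: 33.55
tool_pos: [464.2, -280.0, 141.9]
eef_rot: [-0.0, 1.0, -0.0, 0.007]
force: [0.2, -0.1, 0.2]
gripper_width: 86.9
[ 464.19640048 -280.00238978  141.93970102] [-1.70741286e-05  9.99975528e-01 -1.11944027e-05  6.99589118e-03]
top n172 z150.5 circ(642.7 -208.7 r29.1) rect(642.6 -208.3) [57. 57.] a21
top n102 z89.2 circ(643.6 -202.7 r22.6) rect(640.9 -204.8) [37. 40.] a55
top n59 z14.7 circ(444.0 -277.4 r28.3) rect(437.3 -268.4) [57. 23.] a37
top few
side n151 z149.8 circ(643.8 -203.2 r30.0) rect(643.3 -203.3) [56. 58.] a65
side few
side n197 z14.7 circ(448.0 -277.7 r29.8) rect(447.0 -276.8) [55. 57.] a4
side n43 z36.2 circ(446.7 -276.4 r11.2) rect(448.2 -276.6) [18. 22.] a4
```

Funnel home: rim at z 150, concentric in both views. Now the lid, gripped by its knob.

```bash
python3 -m pendant '[{"travel":[1.6,0.1,0],"twist":[0,0.014,0]},{"travel":[0,0,2],"twist":[0,0,0]},{"travel":[0,0,3],"twist":[0,0,0]},{"travel":[0,0,3],"twist":[0,0,0]},{"travel":[0,0,2],"twist":[0,0,0]},{"travel":[0,0,0],"twist":[0,0,0]},{"travel":[0,0,0],"twist":[0,0,0]}]' 0.35
```

```text
clock: 34.52
tool_pos: [446.6, -278.5, 41.9]
eef_rot: [-0.002, 1.0, -0.001, -0.001]
force: [0.1, -0.2, 0.7]
gripper_width: 56.3
```

```bash
python3 -m pendant '[{"travel":[-0.1,-0.05,1],"twist":[0,0,0]},{"travel":[0,0,2],"twist":[0,0,0]},{"travel":[0,0,1.5],"twist":[0,0,0]},{"travel":[0,0,0.7],"twist":[0,0,0]},{"travel":[0,0,0],"twist":[0,0,0]},{"travel":[0,0,0],"twist":[0,0,0]}]'
```

```text
clock: 35.28
tool_pos: [449.9, -279.9, -9.8]
eef_rot: [-0.002, 1.0, -0.001, 0.001]
force: [0.1, -0.2, 0.9]
gripper_width: 56.7
```

```bash
python3 -m pendant '[{"travel":[0.15,0.05,0.3],"twist":[0,0,0]},{"travel":[0,0,0],"twist":[0,0,0]}]'
python3 -m pendant '[{"travel":[0,0,0],"twist":[0,0,0]},{"travel":[0,0,0],"twist":[0,0,0]},{"travel":[0,0,0],"twist":[0,0,0]},{"travel":[0,0,0],"twist":[0,0,0]},{"travel":[0,0,0],"twist":[0,0,0]},{"travel":[0,0,0],"twist":[0,0,0]}]' 1 20
```

```text
clock: 35.52
tool_pos: [448.8, -279.6, -12.3]
eef_rot: [-0.002, 1.0, -0.001, 0.002]
force: [0.5, 0.2, -0.0]
gripper_width: 56.7
clock: 36.28
tool_pos: [449.1, -279.6, -11.9]
eef_rot: [-0.002, 1.0, -0.002, 0.002]
force: [-0.2, 0.5, 0.9]
gripper_width: 21.3
```

```bash
python3 -m pendant '[{"travel":[0,0,-3],"twist":[0,0,0]},{"travel":[0,0,-4],"twist":[0,0,0]},{"travel":[0,0,-4],"twist":[0,0,0]},{"travel":[0,0,-4],"twist":[0,0,0]},{"travel":[0,0,-4],"twist":[0,0,0]},{"travel":[-2,0.7,-1],"twist":[0,0,0]},{"travel":[-4,1.5,0],"twist":[0,0,0]},{"travel":[-4,1.5,0],"twist":[0,0,0]},{"travel":[-4,1.5,0],"twist":[0,0,0]},{"travel":[-2.5,0.9,0],"twist":[0,0,0]},{"travel":[-1,0.4,0],"twist":[0,0,0]},{"travel":[0,0,0],"twist":[0,0,0]},{"travel":[0,0,0],"twist":[0,0,0]}]'
```

```text
clock: 37.9
tool_pos: [625.0, -212.7, 193.9]
eef_rot: [-0.0, 1.0, -0.001, 0.001]
force: [-0.0, 0.1, 0.3]
gripper_width: 21.6
```

```bash
python3 -m pendant '[{"travel":[-1.9,0.6,0.5],"twist":[0,0,0]},{"travel":[0,0,1.5],"twist":[0,0,0]},{"travel":[0,0,1],"twist":[0,0,0]},{"travel":[0,0,0],"twist":[0,0,0]},{"travel":[0,0,0],"twist":[0,0,0]}]'
python3 - <<'E'
from h import *
im,d=get_image("side");np.savez("pics/side14.npz",im=im,d=d);P=cloud("side",d)
print(obj(P,d,(643,-203),45,146,153))
for z in range(150,200,6):
    m=(d>0)&(abs(P[...,0]-640)<45)&(abs(P[...,1]+185)<45)&(P[...,2]>=z)&(P[...,2]<z+6);q=P[m]
    if len(q)>5:print(z,len(q),q.min(0).round(),q.max(0).round())
g=np.clip(im[...,::-1].astype(int)*2,0,255).astype(np.uint8)
cv2.imwrite("pics/s14.png",cv2.resize(g[40:140,160:260],None,fx=5,fy=5,interpolation=cv2.INTER_CUBIC))
E
```

```text
clock: 38.52
tool_pos: [643.4, -207.8, 162.0]
eef_rot: [0.001, 1.0, -0.0, 0.001]
force: [-0.9, 0.5, -0.8]
gripper_width: 21.5
n140 z149.2 circ(642.0 -203.3 r30.1) rect(642.7 -202.9) [57. 56.] a13
150 45 [ 615. -226.  150.] [ 671. -177.  152.]
174 11 [ 627. -194.  175.] [ 650. -185.  179.]
180 36 [ 613. -207.  183.] [ 666. -177.  186.]
186 202 [ 613. -229.  186.] [ 670. -177.  192.]
192 34 [ 631. -226.  192.] [ 655. -185.  198.]
198 39 [ 631. -222.  198.] [ 655. -185.  204.]
```

View pics/s14.png

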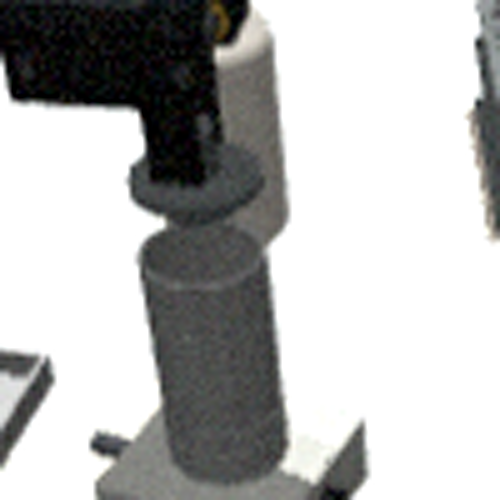

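The lid is level, plate at (197,185), above the funnel mouth (203,258). It is about 1 mm short in x, which I correct while lowering.

```bash
python3 -m pendant '[{"travel":[-0.1,0.1,0],"twist":[0,0,0]},{"travel":[0,0,0.7],"twist":[0,0,0]},{"travel":[0,0,0.8],"twist":[0,0,0]},{"travel":[0,0,0.4],"twist":[0,0,0]},{"travel":[0,0,0],"twist":[0,0,0]}]'
```

```text
clock: 39.2
tool_pos: [644.6, -206.7, 142.1]
eef_rot: [0.001, 1.0, -0.0, 0.001]
force: [1.0, 1.3, -0.9]
gripper_width: 21.3
```

```bash
python3 -m pendant '[{"travel":[0,0,0.4],"twist":[0,0,0]},{"travel":[0,0,0.4],"twist":[0,0,0]},{"travel":[0,0,0.2],"twist":[0,0,0]},{"travel":[0,0,0],"twist":[0,0,0]}]'
```

```text
clock: 39.7
tool_pos: [644.7, -206.8, 131.6]
eef_rot: [0.001, 1.0, -0.0, 0.001]
force: [-0.0, -0.2, -1.0]
gripper_width: 21.1
```

```bash
python3 -m pendant '[{"travel":[0,0,0.12],"twist":[0,0,0]},{"travel":[0,0,0],"twist":[0,0,0]}]'
python3 -m pendant '[{"travel":[0,0,0],"twist":[0,0,0]},{"travel":[0,0,0],"twist":[0,0,0]},{"travel":[0,0,0],"twist":[0,0,0]}]' 0.4
python3 -m pendant '[{"travel":[0,0,-2],"twist":[0,0,0]},{"travel":[0,0,-3],"twist":[0,0,0]},{"travel":[0,0,-3],"twist":[0,0,0]},{"travel":[2,2,0],"twist":[0,0,0]},{"travel":[3,3,0],"twist":[0,0,0]},{"travel":[2,2,0],"twist":[0,0,0]},{"travel":[0,0,0],"twist":[0,0,0]},{"travel":[0,0,0],"twist":[0,0,0]},{"travel":[0,0,0],"twist":[0,0,0]}]'
python3 - <<'E'
from h import *
s=monitor.sense();print(s["tool_pos"],s["joint_vel"].round(2))
for n in("top","side"):
    im,d=get_image(n);P=cloud(n,d)
    for k,a in dict(knob=((643,-206),25,174,184),plate=((643,-206),45,151,162),short=SPEC["short"],petri=SPEC["petri"]).items():print(n,k,obj(P,d,*a))
g=np.clip(im[...,::-1].astype(int)*2,0,255).astype(np.uint8)
cv2.imwrite("pics/s15.png",cv2.resize(g[40:240,130:330],None,fx=3,fy=3,interpolation=cv2.INTER_CUBIC))
E
```

```text
clock: 39.95
tool_pos: [644.8, -206.8, 130.5]
eef_rot: [0.001, 1.0, -0.0, 0.001]
force: [-0.1, -0.2, -1.3]
gripper_width: 21.0
clock: 40.33
tool_pos: [645.1, -207.0, 130.9]
eef_rot: [0.001, 1.0, -0.0, 0.002]
force: [-1.1, -0.2, 0.1]
gripper_width: 43.3
clock: 41.45
tool_pos: [575.9, -138.4, 224.4]
eef_rot: [0.003, 1.0, -0.001, 0.007]
force: [0.4, 0.9, 0.1]
gripper_width: 52.4
[ 575.88938685 -138.36626728  224.4236159 ] [ 0.01  0.    0.   -0.01  0.    0.    0.  ]
top knob few
top plate few
top short n123 z45.8 circ(460.0 -140.0 r29.0) rect(459.8 -139.6) [56. 56.] a43
top petri n539 z17.3 circ(452.8 13.8 r30.8) rect(453.0 13.9) [59. 59.] a89
side knob n61 z178.6 circ(642.6 -204.4 r11.8) rect(642.1 -204.4) [22. 19.] a84
side plate n280 z156.7 circ(643.6 -203.2 r30.1) rect(642.6 -201.0) [55. 55.] a14
side short n141 z44.9 circ(460.3 -134.8 r29.7) rect(460.1 -134.9) [57. 57.] a26
side petri n588 z17.4 circ(452.8 17.7 r32.0) rect(453.4 17.5) [60. 63.] a3
```

View pics/s15.png

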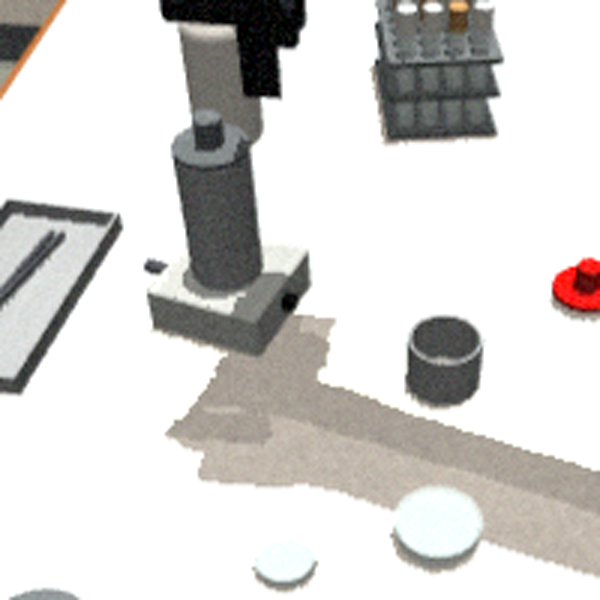

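The view shows the assembled unit standing with its lid closed: knob at (207,128), top at z 178.6, plate at z 156.7. The short funnel (445,360) and petri (438,522) have not moved, and the arm is clear. Handing in.

```bash
python3 -c "
from cell import order
print(order.job_done())"
```

```text
the job is handed in; nothing more can be done
None
```

The filter unit is assembled on the empty stand in the required order (base, disc, tall funnel, lid), and I handed the job in at about 41.5 s; no verdict was given.

**Last checks:**
- **Unit:** the lid's knob top measures z 178.6 mm against 178 nominal. The plate top is at 156.7 mm against 156, and the funnel rim was at about 150 mm.
- **Alignment:** seen from the side camera, the lid sits within about 2 mm of the funnel and stand centre. The top view of the lid was blocked by the arm, so that check rests on the side camera alone.
- **Left in place:** the short funnel and glass dish measure within 1 mm of where they started. The gripper is clear of everything.

**What disagreed:**
- The real fingertips sit about 30 mm above the reported TCP. My first two grasps of the base therefore closed above it; the base shifted by a few millimetres at most and stayed upright. I allowed for the offset from then on.
- The two cameras differ by about 5 mm in y, so I used their mean. The y positions at which the jaws closed on the parts agreed with that mean to about 1 mm.

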